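Lock a drive caddy into its docking cradle

ROBOT

A 6-joint arm with a two-finger parallel gripper is mounted at the origin on the work surface. World frame = base frame: x ahead of the robot, y to its left, z up, the work surface at z = 0. Lengths are in m, angles in rad, forces in N, time in s.
With the tool pointing down it reaches from about 0.25 to 0.775 m from the base axis. Payload 4 kg.
Tool frame: the origin (TCP) lies at the very end of the fingers, on their centre line; the grasp point (between the pads) lies 19 mm behind it; z points along the fingers, y is the line along which they close (so a half turn about z gives the same grasp; the last joint's range is limited). The gripper opens to 94 mm and grips with 3 to 60 N. Pads are 16 mm wide; open, the fingers measure 119 mm over their backs; the gripper's body (75 mm by 177 mm) begins 78 mm behind the grasp point.
Start: joints at [-1.404, 0.087, 1.371, -0, 1.684, -0.103], TCP at [0.147, -0.53, 0.206] pointing down, gripper open.
Joint ranges: [-3.1, 3.1], [-0.76, 2.03], [0.27, 2.55], [-1.08, 4.22], [0.17, 2.65], [-2.57, 2.57]. Speed limits (rad/s): [2.79, 2.79, 3.14, 3.14, 3.14, 3.14].

INTERFACE

Orientations are given as [roll, pitch, yaw] about the fixed x, y, z axes, in that order (R = Rz(yaw) Ry(pitch) Rx(roll)).
In Python, from workcell import ctrl gives the robot as it stands.
- The arm moves only by the tool step_arm, never from a script. Its argument "targets" is a list of rows, each a list of 7 numbers: the turn, a rotation vector about the tool's x, y, z in rad, then the shift along the tool's x, y, z in mm, then the closure in counts, from 0 (fully open) to 255 (shut). In form: [[ax, ay, az, tx, ty, tz, claw], ...]. A call has 1 to 20 rows; each row is the pose to reach, as a shift and turn from the pose commanded when the call began, along the tool's axes at that moment; what a row does not reach only later rows make up. A row lasts 1/8 s, in which the tool goes at most 62.5 mm and 10.7 degrees, less where a joint would pass 70% of its speed; a pose out of reach is approached as far as the arm can. A call with a gripper value outside its range is refused whole. The fingers move at their own pace and stop on an object; the grip force is fixed at half the most. Time passes only in rows, so rows that repeat a pose let the fingers close. It gives the time, the measured TCP pose, the force, the opening and the grip force at its end, in the units of the state.
- ctrl.read_state(): the state, without advancing time (a new reading comes with each control period).
- ctrl.get_image(name): name is "scene" or "top" or "wrist"; returns a dict with "frame" (480x640x3 uint8, blue, green, red), "fx", "fy", "cx", "cy" (pixels), "cam_to_world" (4x4, takes a point from camera to world coordinates). Camera axes: x right, y down, z forward; pixel columns grow to the right and rows downward; lengths in m; the calibration is good to about 2 mm. A picture is of the moment at which its call begins. There is no depth.
- ctrl.hand_in(): hands the job in; it is judged then, once.
The state is a dict: "time_s": time; "joint_positions": joint angles; "qd": joint speeds; "joint_efforts": joint torques, N m; "position": TCP position; "ee_rot": TCP orientation; "wrist_force": force on the tool from outside, world axes, zero at the start; "torque": the same for the moment, N m; "opening": finger opening in m; "grip_force": force on a finger pad.
Only numpy, scipy, OpenCV 4.12 (cv2) and the standard library are available. Lean on these libraries where they do the work, as an engineer would, in place of code of your own. Each camera call takes 0.05 s, during which the arm holds its last target. There are 200 camera calls.

TASK

The hard-drive caddy is sticking out of its docking cradle. Slide it in until the hole in its tongue lies under the cradle's lock pin, then press the pin fully home so that it goes through both the bridge and the tongue, and let go. Leave the other things on the bench where they are.

Things in the scene. Friction and masses are not known exactly. Their poses are not given: they have to be found in the camera images.
- cradle: Dark steel cradle fixed to the bench. Base 212 x 150 x 12 mm (x -112 to +100); side rails (x -112 to +38, tops at 24 mm) guide the caddy; near the +x end a bridge, 30 mm in x, 84 mm wide, top at 40 mm, stands 12 mm clear over the tongue. No end stop: a caddy pushed too far can be pushed back from its other end. Origin on the bench, mid-width; x = way the caddy slides in, z up.
- pin_bore (a point): Centre of the hole in the bridge's top face, on the lock pin's vertical axis: 70 mm along cradle x from the cradle's origin, 40 mm above the bench. Axes as the cradle's.
- lock_pin (a joint): Pin travel, m: 0 raised (start), 0.024 home with its head on the bridge. Stays where left; about 5 N friction to press. Steel, 12 mm thick, tip tapered over 8 mm to 6 mm across; raised, the tip is 5 mm above the tongue. It goes down only with the tongue's hole under it within about 4 mm (the taper then centres the caddy), or with nothing under it.
- pin_head (a point): Centre of the top of the lock pin's head, a bright steel flat round button 36 mm across and 14 mm thick; 78 mm above the bench when raised, 54 mm when fully home.
- tongue_bore (a point): Centre of the 16 mm hole, at the top face of the caddy's tongue (a flat steel tab 44 mm wide, 8 mm thick, at the caddy's +x end; it ends 18 mm beyond the hole). x points the way the caddy slides in, z up.
- caddy_end (a point): Centre of the flat outer face at the other (-x) end of the caddy: a steel plate 110 mm wide, 34 mm high, its middle 29 mm above the bench; push here. It is 182 mm behind the tongue's hole; with the holes in line it is flush with the end of the base plate. Axes as the caddy's.
- caddy: Steel caddy, 200 mm long in x, 110 mm wide, with a bare 3.5-inch hard drive (147 x 102 x 26 mm) fixed in it, top 29 mm above its underside, 0.5 to 0.9 kg in all. Loose, lies on the base plate between the rails with 1 mm play each side. Origin: centre of its underside; x points the way it slides in.
- bare_drive: Bystander: a bare hard drive 147 x 102 x 26 mm lying on the bench, origin under its centre.
- parts_box: Bystander: a clear plastic small-parts tray 160 x 110 x 35 mm, origin under its centre.
- screwdriver: Bystander: a screwdriver lying on the bench.
- tape: Bystander: a roll of tape, 90 mm across, 19 mm high, origin under its centre.
Mind the look-alikes: they are no part of the job. What is shaped like the caddy but black, red or turquoise is not meant.

How it is judged:
On the way, in this order (a step that is already met when the one before it is completed fails the run):
1. the hole in the tongue lies under the pin, within 6 mm (horizontal distance between tongue_bore and pin_bore below 0.006 m), for 0.05 s.
2. the pin is pressed home (value of joint lock_pin above 0.021 m), for 0.1 s.
At the end, for the whole second after the job is handed in: The lock pin is home to within 3 mm of its full travel, passing through the bridge and the caddy's tongue (hole centres within 4 mm seen from above); the caddy lies flat (within 0.05 rad) and at rest in the cradle (value of joint lock_pin above 0.021 m and horizontal distance between tongue_bore and pin_bore below 0.004 m and angle between caddy's own z axis and vertical below 0.05 rad and linear speed of caddy below 0.01 m/s); the robot touches nothing.
It fails at once if a bystander (bare drive, parts tray, screwdriver, tape) is moved by more than 30 mm (distance of any of bare_drive, parts_box, screwdriver, tape from where it was at the start of the episode above 0.03 m).
It also fails if it takes over 42 s, if anything falls off the work surface, if the arm or the gripper's body presses on something with over 40 N, if the wrist force passes 120 N, or if a joint passes its speed limit or range.

## Working session

There is one attempt and no reset: what is moved stays moved. The work goes in short steps, Python scripts to look and compute and a tool call to move; the robot and the scene stay as the last step left them, time stands still between calls to the robot, and variables do not carry over. Pictures are saved under pics/ and viewed, at most 10 in all, crops included, and the job is handed in when it is done.

Besides the shell and the picture viewer there is one more tool, called after "Call:" as a command line: name --pt "numbers of a row" for each row, then --argument value for the rest. step_arm: Moves the arm, as the interface text tells. Its arguments: {"type":"object","properties":{"targets":{"type":"array","items":{"type":"array","items":{"type":"number"}}}},"required":["targets"]}

```bash
mkdir -p pics
cat > h.py <<'E'
import numpy as np, cv2
from workcell import ctrl
def snap(name,out):
    d=ctrl.get_image(name); cv2.imwrite(f'pics/{out}.png',d['frame'])
    np.savez(f'pics/{out}.npz',K=[d['fx'],d['fy'],d['cx'],d['cy']],T=d['cam_to_world']); return d
def px2w(out,u,v,z):
    f=np.load(f'pics/{out}.npz'); fx,fy,cx,cy=f['K']; T=f['T']
    r=T[:3,:3]@np.array([(u-cx)/fx,(v-cy)/fy,1]); o=T[:3,3]
    return o+r*(z-o[2])/r[2]
def w2px(out,p):
    f=np.load(f'pics/{out}.npz'); fx,fy,cx,cy=f['K']; T=f['T']
    q=T[:3,:3].T@(np.array(p)-T[:3,3]); return np.array([fx*q[0]/q[2]+cx,fy*q[1]/q[2]+cy])
E
python3 - <<'E'
from h import *
snap('top','top0'); snap('scene','sc0')
print(np.load('pics/top0.npz')['T'].round(3),ctrl.read_state())
E
```

```text
[[ 1.000e-03 -9.930e-01  1.180e-01  4.150e-01]
 [-1.000e+00  0.000e+00  6.000e-03 -2.100e-02]
 [-6.000e-03 -1.180e-01 -9.930e-01  1.191e+00]
 [ 0.000e+00  0.000e+00  0.000e+00  1.000e+00]] {'time_s': 0.1, 'joint_positions': array([-1.40412751e+00,  8.79051945e-02,  1.37211587e+00,  3.63857931e-06,
        1.68359607e+00, -1.03095004e-01]), 'qd': array([-0.00084587, -0.00346372, -0.00401532, -0.0007868 , -0.00018796,
       -0.00116471]), 'joint_efforts': array([ 2.34371699e-03, -3.41251981e+01, -3.03301442e+01,  7.19026895e-02,
        3.03548248e-02, -1.09144473e-04]), 'position': array([ 0.14649321, -0.52961356,  0.20440158]), 'ee_rot': array([-3.13957929e+00, -2.11941209e-04,  2.69764013e-01]), 'wrist_force': array([ 0.24925464,  0.70943239, -0.36250389]), 'torque': array([ 0.0012921 ,  0.03511504, -0.02747386]), 'grip_force': 0.0, 'opening': 0.09404184447619289}
```

View pics/top0.png

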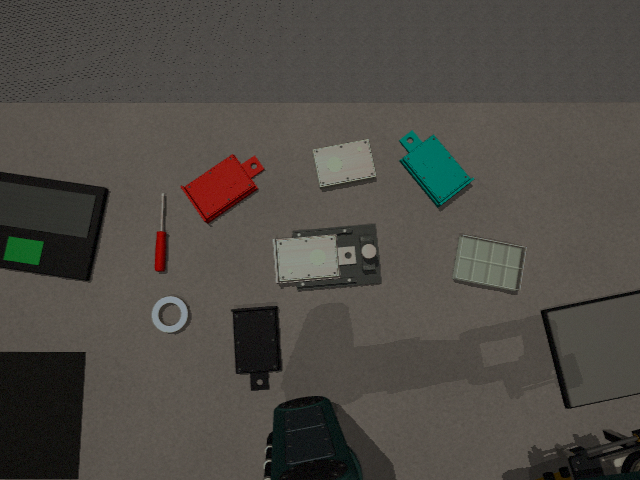

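View pics/sc0.png

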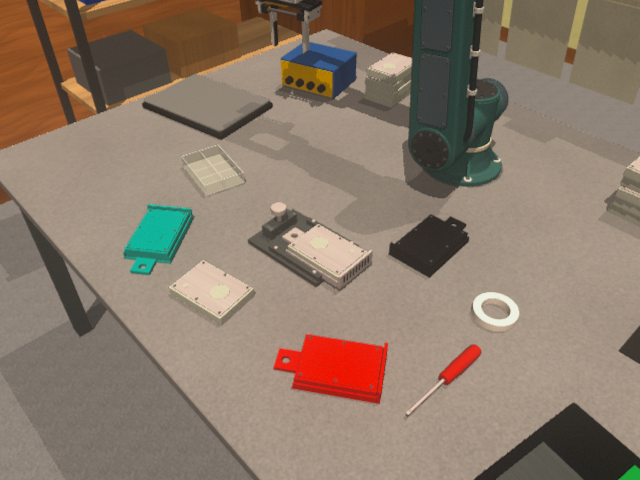

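The cradle shows in the top view at about (340,257). The silver caddy sticks out to the left (world +y), and the pin head is at about (369,251). I'll enlarge that area.

Run:
```python
import cv2
i=cv2.imread('pics/top0.png')[215:300,265:390]
i=cv2.convertScaleAbs(i,alpha=1.5,beta=10)
cv2.imwrite('pics/c0.png',cv2.resize(i,None,fx=6,fy=6,interpolation=cv2.INTER_CUBIC))
```

```text
(no output)
```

View pics/c0.png

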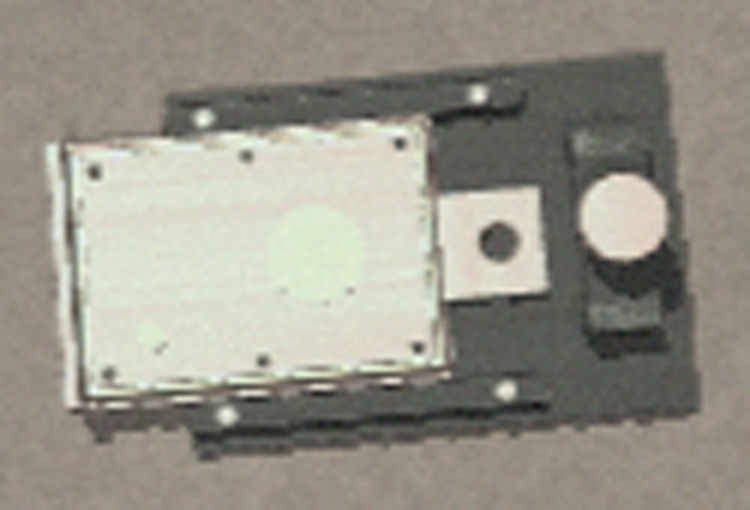

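Run:
```python
from h import *
P=lambda u,v,z:px2w('top0',265+(u+.5)/6-.5,215+(v+.5)/6-.5,z)
pts=dict(head=(623,217,.078),hole=(499,242,.020),ft=(663,52,.012),fb=(697,410,.012),rt=(167,95,.012),
ct=(50,146,.046),cb=(72,408,.046),s1=(205,118,.024),s2=(478,93,.024),s3=(227,415,.024),s4=(506,390,.024),dt=(95,173,.041),dt2=(400,144,.041),db=(109,374,.041),db2=(418,347,.041))
W={k:P(*v) for k,v in pts.items()}
for k,v in W.items(): print(k,v.round(4))
a=lambda p,q:np.degrees(np.arctan2(*(W[q]-W[p])[[1,0]]))
for p,q in [('rt','ft'),('s1','s2'),('s3','s4'),('dt','dt2'),('db','db2')]: print(p,q,a(p,q))
for p,q in [('fb','ft'),('cb','ct')]: print(p,q,a(p,q)-90)
```

```text
head [ 0.5427 -0.1171  0.078 ]
hole [ 0.5388 -0.0705  0.02  ]
ft [ 0.6203 -0.1404  0.012 ]
fb [ 0.4695 -0.1527  0.012 ]
rt [0.602  0.0687 0.012 ]
ct [0.5755 0.1137 0.046 ]
cb [0.4687 0.1034 0.046 ]
s1 [0.5904 0.0519 0.024 ]
s2 [ 0.6009 -0.0619  0.024 ]
s3 [0.4668 0.0419 0.024 ]
s4 [ 0.4772 -0.0729  0.024 ]
dt [0.5651 0.0957 0.041 ]
dt2 [ 0.577  -0.0292  0.041 ]
db [0.4827 0.0891 0.041 ]
db2 [ 0.4937 -0.0365  0.041 ]
rt ft -85.00428168761009
s1 s2 -84.72613882686073
s3 s4 -84.87005606471864
dt dt2 -84.52984180266486
db db2 -84.9915939414128
fb ft -85.32876276080867
cb ct -84.46522206663141
```

Cradle yaw is about -84.9°, slide direction d = (0.090, -0.996), and travel is about 47 mm. I'll move behind the caddy end with the gripper shut and tool x along -d.

Call:
step_arm --pt "0 0 -1.391 540 -557 50 255" --pt "0 0 -1.391 540 -557 50 255" --pt "0 0 -1.391 540 -557 50 255" --pt "0 0 -1.391 540 -557 50 255" --pt "0 0 -1.391 540 -557 50 255" --pt "0 0 -1.391 540 -557 50 255" --pt "0 0 -1.391 540 -557 50 255" --pt "0 0 -1.391 540 -557 50 255" --pt "0 0 -1.391 540 -557 50 255" --pt "0 0 -1.391 540 -557 50 255" --pt "0 0 -1.391 540 -557 50 255" --pt "0 0 -1.391 540 -557 50 255" --pt "0 0 -1.391 540 -557 50 255" --pt "0 0 -1.391 540 -557 50 255" --pt "0 0 -1.391 540 -557 50 255" --pt "0 0 -1.391 540 -557 50 255" --pt "0 0 -1.391 540 -557 50 255"

```text
time_s: 2.22
position: [0.5185, 0.1497, 0.1559]
ee_rot: [3.141, 0.0, 1.659]
wrist_force: [-0.1, -0.1, 0.3]
opening: 0.0005
grip_force: 0.0
```

Call:
step_arm --pt "0 0 0 0 0 60 255" --pt "0 0 0 0 0 115 255" --pt "0 0 0 0 0 130 255" --pt "0 0 0 -10 0 130 255" --pt "0 0 0 -20 0 130 255" --pt "0 0 0 -25 0 130 255" --pt "0 0 0 -30 0 130 255" --pt "0 0 0 -35 0 130 255" --pt "0 0 0 -40 0 130 255" --pt "0 0 0 -45 0 130 255" --pt "0 0 0 -50 0 130 255" --pt "0 0 0 -55 0 130 255" --pt "0 0 0 -59 0 130 255" --pt "0 0 0 -63 0 130 255" --pt "0 0 0 -66 0 130 255" --pt "0 0 0 -66 0 130 255"

```text
time_s: 4.22
position: [0.5253, 0.087, 0.0268]
ee_rot: [3.139, -0.004, 1.661]
wrist_force: [-0.6, 4.7, 3.6]
opening: 0.0005
grip_force: 2.7
```

Run:
```python
from h import *
i=snap('top','top1')['frame'][215:300,265:390]
i=cv2.convertScaleAbs(i,alpha=1.5,beta=10)
cv2.imwrite('pics/c1.png',cv2.resize(i,None,fx=6,fy=6,interpolation=cv2.INTER_CUBIC))
s=ctrl.read_state();print(s['position'],s['wrist_force'])
```

```text
[0.52529042 0.08700729 0.02681858] [-0.43460807  6.02430266  3.49624414]
```

View pics/c1.png

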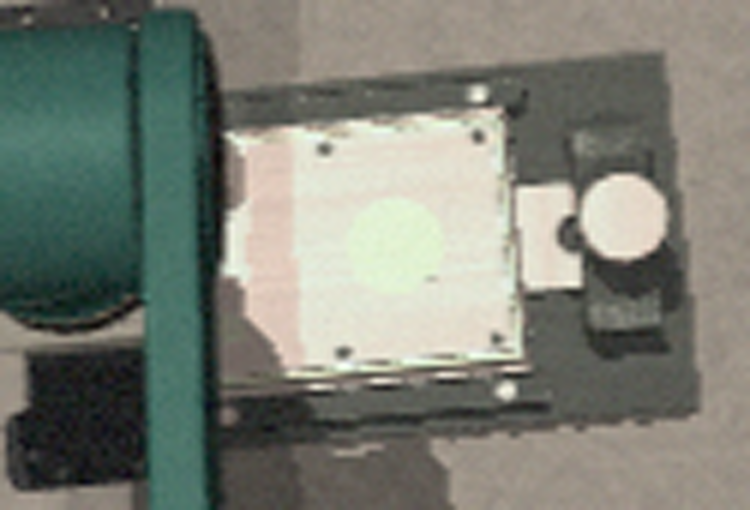

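The drive's screws moved 78 px in the crop, which is 32 mm. About 14.5 mm is left.

Call:
step_arm --pt "0 0 0 -4 0 0 255" --pt "0 0 0 -8 0 0 255" --pt "0 0 0 -11 0 0 255" --pt "0 0 0 -13 0 0 255" --pt "0 0 0 -14.5 0 0 255" --pt "0 0 0 -14.5 0 0 255" --pt "0 0 0 -14.5 0 0 255"

```text
time_s: 5.15
position: [0.5266, 0.0729, 0.0268]
ee_rot: [3.139, -0.004, 1.661]
wrist_force: [0.0, 5.5, 2.9]
opening: 0.0003
grip_force: 3.0
```

Run:
```python
from h import *
i=snap('top','top2')['frame'][215:300,265:390]
i=cv2.convertScaleAbs(i,alpha=1.5,beta=10)
cv2.imwrite('pics/c2.png',cv2.resize(i,None,fx=6,fy=6,interpolation=cv2.INTER_CUBIC))
```

```text
(no output)
```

View pics/c2.png

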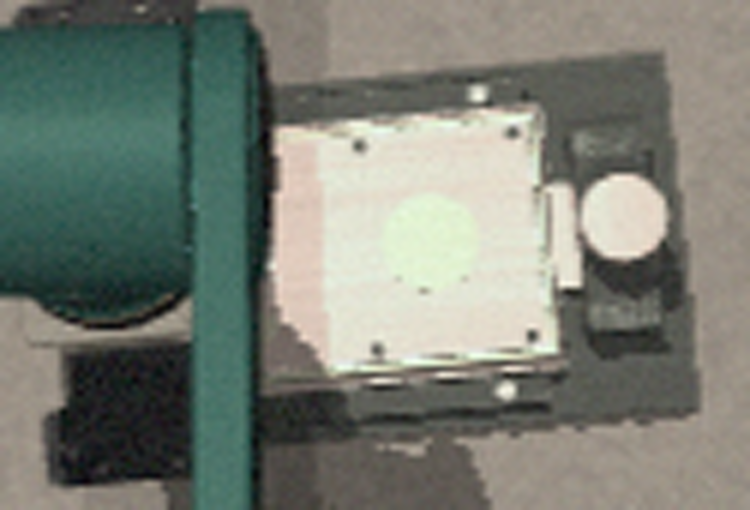

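The screws have now moved 114 px (46.8 mm), so the holes should be in line. I'll back off, lift, and move over the pin head.

Call:
step_arm --pt "0 0 0 10 0 0 255" --pt "0 0 0 20 0 0 255" --pt "0 0 0 20 0 -50 255" --pt "0 0 0 20 0 -105 255" --pt "0 0 0 -35 0 -105 255" --pt "0 0 0 -90 0 -105 255" --pt "0 0 0 -145 0 -105 255" --pt "0 0 0 -191 -1 -105 255" --pt "0 0 0 -191 -1 -85 255" --pt "0 0 0 -191 -1 -65 255" --pt "0 0 0 -191 -1 -65 255"

```text
time_s: 6.58
position: [0.5404, -0.1193, 0.0882]
ee_rot: [-3.137, -0.002, 1.661]
wrist_force: [0.5, 0.8, 0.1]
opening: 0.0006
grip_force: 0.0
```

Run:
```python
from h import *
i=snap('wrist','w3')['frame']
s=ctrl.read_state();print(s['position'])
print(w2px('w3',[.5427,-.1171,.078]),w2px('w3',s['position']))
```

```text
[ 0.54139729 -0.11944152  0.08963473]
[318.00334438 278.37555281] [314.67659738 291.84675488]
```

View pics/w3.png

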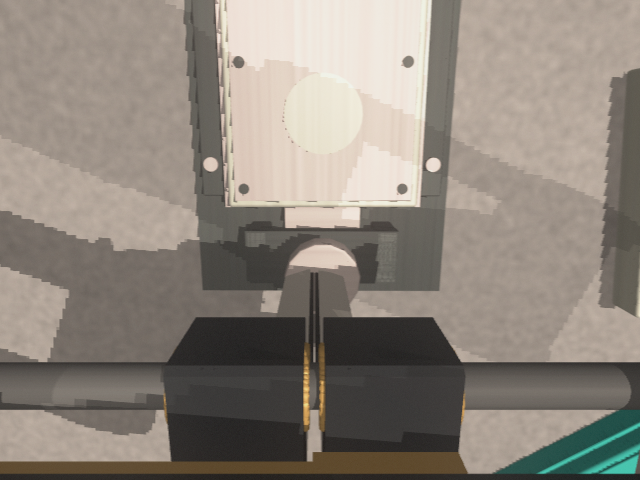

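The fingers are over the head, within about 2 mm of centre; the head is at about (322,275). Pressing now.

Call:
step_arm --pt "0 0 0 2 1 5 255" --pt "0 0 0 2 1 9 255" --pt "0 0 0 2 1 12 255" --pt "0 0 0 2 1 15 255" --pt "0 0 0 2 1 18 255" --pt "0 0 0 2 1 21 255" --pt "0 0 0 2 1 23 255"

```text
time_s: 7.5
position: [0.543, -0.1177, 0.0675]
ee_rot: [3.141, 0.0, 1.661]
wrist_force: [-2.1, 0.9, 4.5]
opening: 0.0005
grip_force: 2.1
```

Call:
step_arm --pt "0 0 0 0 0 3 255" --pt "0 0 0 0 0 6 255" --pt "0 0 0 0 0 9 255" --pt "0 0 0 0 0 11 255" --pt "0 0 0 0 0 12.5 255" --pt "0 0 0 0 0 13.5 255" --pt "0 0 0 0 0 14 255" --pt "0 0 0 0 0 14 255"

```text
time_s: 8.5
position: [0.543, -0.1177, 0.0543]
ee_rot: [3.141, 0.0, 1.661]
wrist_force: [-0.2, 2.1, 7.6]
opening: 0.0
grip_force: 3.4
```

Call:
step_arm --pt "0 0 0 0 0 1 255" --pt "0 0 0 0 0 2 255" --pt "0 0 0 0 0 2 255"

```text
time_s: 8.88
position: [0.5431, -0.1177, 0.0541]
ee_rot: [3.14, 0.0, 1.661]
wrist_force: [-4.4, 3.6, 14.7]
opening: 0.0007
grip_force: 7.1
```

The force is rising while z stays at 54 mm, so the pin is home. Retracting.

Call:
step_arm --pt "0 0 0 0 0 -10 255" --pt "0 0 0 0 0 -50 255" --pt "0 0 0 0 0 -110 255" --pt "0 0 0 60 0 -150 255" --pt "0 0 0 100 0 -150 255" --pt "0 0 0 100 0 -150 255"

```text
time_s: 9.62
position: [0.5338, -0.0161, 0.202]
ee_rot: [3.14, 0.001, 1.665]
wrist_force: [-0.7, -1.0, -0.1]
opening: 0.0006
grip_force: 0.0
```

Run:
```python
from h import *
i=snap('scene','sc4')['frame'][190:300,220:400]
cv2.imwrite('pics/c4.png',cv2.resize(i,None,fx=4,fy=4,interpolation=cv2.INTER_CUBIC))
s=ctrl.read_state();print(s['position'],s['wrist_force'])
```

```text
[ 0.53362065 -0.01756131  0.20106763] [-0.28996566 -0.43480595 -0.03973236]
```

View pics/c4.png

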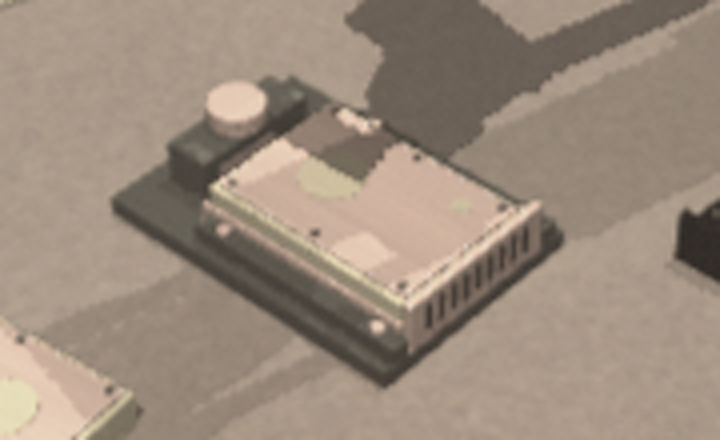

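The pin head sits on the bridge at crop (235,110), the caddy is flush with the base end, and the arm is clear.

```bash
python3 -c "
from workcell import ctrl
print(ctrl.hand_in())"
```

```text
the job is handed in; nothing more can be done
None
```

The caddy is in its cradle with the lock pin pressed fully home and the arm clear; I handed the job in at about 10 s, and no verdict was returned.

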